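# Start the slide scanner and hold the slide carrier over its window

### The arm

A 7-joint arm with a two-finger parallel gripper is mounted at the origin on the work surface. World frame = base frame: x ahead of the robot, y to its left, z up, the work surface at z = 0. Lengths are in m, angles in rad, forces in N, time in s.
With the tool pointing down it reaches from about 0.4 to 0.875 m from the base axis. Payload 19.3 kg.
Tool frame: the origin (TCP) lies where the fingers leave the gripper's body, on its centre line; the fingertips stand bot.tip_reach ahead of it and the grasp point (between the pads) lies 54 mm ahead of it (bot.tip_reach is the distance from the TCP to the fingertips, in m); z points along the fingers, y is the line along which they close (so a half turn about z gives the same grasp; the last joint's range is limited). The gripper opens to 85 mm and grips with 20 to 120 N. Pads are 22 mm wide; open, the fingers measure 114 mm over their backs; the gripper's body (76 mm by 85 mm) begins 54 mm behind the grasp point. The pads swing forward as they close: fully open they stand 13 mm farther back than shut.
Start: joints at [1.225, 0.521, -0.036, 1.599, 0.021, 1.021, -0.113], TCP at [0.17, -0.601, 0.304] pointing down, gripper open.
Joint ranges: [-2.91, 2.91], [-0.3, 2.13], [-1.5, 1.42], [0.17, 2.43], [-1.26, 4.41], [0.16, 1.93], [-2.52, 2.52]. Speed limits (rad/s): [1.89, 1.89, 2.39, 2.39, 3.01, 3.01, 3.01].

### API

Orientations are given as [roll, pitch, yaw] about the fixed x, y, z axes, in that order (R = Rz(yaw) Ry(pitch) Rx(roll)).
In Python, from workcell import bot gives the robot as it stands. The module is installed in compiled form; this text tells all that it offers.
- The arm moves only by the shell command python3 -m jog 'ROWS' [FORCE]. ROWS is JSON, a list that holds one entry, the list of rows, each a list of 7 numbers: the shift along the tool's x, y, z in mm, then the turn, a rotation vector about the tool's x, y, z in rad, then the opening, from 0 (shut) to 1 (fully open). In form: [[[tx, ty, tz, wx, wy, wz, fingers], ...]]. A call has 1 to 5 rows; each row shifts and turns the commanded pose from where the row before left it, along the tool's axes as they then stand; what a row does not reach is not made up. A row lasts 1/10 s, in which the tool goes at most 50 mm and 8.59 degrees, less where a joint would pass 70% of its speed; a pose out of reach is approached as far as the arm can. A call is refused whole if a number of a shift passes 50 or a number of a turn 0.15, either way. A call with a gripper value outside its range is refused whole. The fingers move at their own pace and stop on an object; FORCE is the grip in N (left out, the last holds). Time passes only in rows, so rows that do not move let the fingers close. It gives the time, the measured TCP pose, the force, the opening and the grip force at its end, in the units of the state.
- bot.observe(): the state, without advancing time (a new reading comes with each control period).
- bot.grab_frame(name): name is "scene" or "top" or "wrist"; returns a dict with "img" (480x640x3 uint8, red, green, blue), "intrinsics" (3x3 intrinsics, pixels), "R" (3x3) and "t" (3): a world point X has camera coordinates R X + t; the wrist camera has in their place "tool_from_camera" (4x4, takes a point from camera to tool coordinates, whose origin is the TCP and whose axes are the flange's). Camera axes: x right, y down, z forward; pixel columns grow to the right and rows downward; lengths in m; the calibration is good to about 2 mm. A picture is of the moment at which its call begins: read the wrist's pose just before it. There is no depth.
- bot.job_done(): hands the job in; it is judged then, once.
Trained networks look in a picture, given as the dict that the camera call returned (one of the last four; its "shot" number tells which), for a name from the list of things; names that differ only in an ending like _2 or _b are one class to them, and where a whole thing is asked for, a point or a joint stands for the part that bears it (a point fixed in the world has none). Each returns a list of dicts, best first, with "conf" (0 to 1); they miss things now and then, are a little off and sometimes report something else, mostly with a low value. They report only what shows in the picture. A call takes as long as a camera call. They do not tell look-alikes from the thing itself.
- bot.trace(query, picture): "region" (480x640 bool, what is visible of it).
- bot.spot_point(query, picture): "xyz" ([x, y, z] in m, in world coordinates, good to about 4 mm: a listed point, or the origin of a listed thing).
The state is a dict: "clock": time; "qpos": joint angles; "qd": joint speeds; "joint_efforts": joint torques, N m; "position": TCP position; "tool_rot": TCP orientation; "force": force on the tool from outside, world axes, zero at the start; "moment": the same for the moment, N m; "grip_width": finger opening in m; "finger_force": force on a finger pad.
Only numpy, scipy, OpenCV 4.12 (cv2) and the standard library are available. Lean on these libraries where they do the work, as an engineer would, in place of code of your own. Each camera call takes 0.05 s, during which the arm holds its last target. There are 200 camera calls.

### The job

Start the slide scanner by pressing its green button fully down and letting it come back up. Then take the blue slide carrier by its orange handle, lift it out of the tray, carry it level over the rack of bottles, and hold it still about 1 cm above the scanner's glass window, centred on it and squared up with it, never letting the carrier touch the scanner. Finish while still holding it there; leave the bottles and the stack of dishes undisturbed.

Things in the scene. Friction and masses are not known exactly. Their poses are not given: they have to be found in the camera images.
- carrier_mid (a point): Slide carrier, loose, 0.2 to 0.35 kg: blue plate 110 x 76 x 12 mm (x, y, z) with an upright orange handle bar on its middle, 60 mm long (x), 16 mm thick (y), its top 80 mm above the plate's underside. Point on the vertical centre line, 40 mm above the underside, inside the handle. z up; half a turn about z is the same. Starts in the tray, left or right of the rack.
- tray: Fixed low white tray, 165 x 140 mm (x, y), rim 12 mm high, floor 5 mm thick; origin at the centre of its underside on the bench. The carrier starts in it.
- window (a point): Middle of the upper face of the scanner's glass window, 70 mm above the bench. The window is 116 x 82 mm, x along its long side, z up, within 1 mm of flush with the aluminium frame around it. The carrier is to be held with its underside about 10 mm above this point and its long side along this x, either way round.
- start_top (a point): Centre of the upper face of the green start button, 28 mm in diameter, about 64 mm above the bench, on the scanner's grey ledge, 115 mm from the window's middle along the window's -x. Moves down with the button; pressed straight down.
- start (a joint): Travel of the start button in m: 0 when up, 0.006 fully down. Spring: begins to move at about 1.5 N, fully down at about 5 N; comes back up by itself.
- rack: Fixed blue bottle rack, 270 mm long (x) x 60 mm wide (y) x 45 mm high, standing between the tray and the scanner; origin at the centre of its underside on the bench. Five pockets in a row; bottles stand in the first, third and fifth, their tops 130 mm above the bench.
- bottle_a_mid (a point): Bystander bottle (orange cap), 44 mm in diameter, 125 mm tall, loose, standing in the rack, its foot 5 mm above the bench; point at its centre half-way up, z along its axis. Not to be disturbed.
- bottle_b_mid (a point): Bystander bottle (yellow cap), 44 mm in diameter, 125 mm tall, loose, standing in the rack, its foot 5 mm above the bench; point at its centre half-way up, z along its axis. Not to be disturbed.
- bottle_c_mid (a point): Bystander bottle (orange cap), 44 mm in diameter, 125 mm tall, loose, standing in the rack, its foot 5 mm above the bench; point at its centre half-way up, z along its axis. Not to be disturbed.
- dishes_mid (a point): Bystander: a stack of four Petri dishes, white with pink bands, one loose piece 62 mm in diameter and 54 mm tall, standing on the bench beyond the rack; point at its centre half-way up. Not to be disturbed.
- carrier: The same slide carrier, origin at the centre of its underside; axes as above.
- scanner: The fixed scanner, origin on the bench straight below the window's middle, axes as the window's: black housing 160 x 140 x 70 mm (x, y, z) and on its -x side a grey ledge 70 mm deep and 46 mm high with the start button. It stands on the side of the rack where the tray is not.
There are look-alikes about, which are no part of the job. What is shaped like the carrier but yellow is not meant.

How it is judged:
On the way, in this order (a step that is already met when the one before it is completed fails the run):
1. the start button is pressed fully down (value of joint start above 0.005 m), for 0.05 s.
2. the start button is let back up (value of joint start below 0.0012 m), for 0.1 s.
3. the carrier is lifted clear of the tray (z of carrier in the frame of tray above 0.03 m and contact force between the fingers and carrier above 0.5 N), for 0.1 s.
4. the held carrier passes over the rack, above the bottle tops (y of carrier in the frame of rack between -0.05 and 0.05 m and x of carrier in the frame of rack between -0.18 and 0.18 m and z of carrier in the frame of rack above 0.13 m and contact force between the fingers and carrier above 0.5 N), for 0.05 s.
At the end, for the whole second after the job is handed in: The fingers hold the carrier, still and level (within 0.1 rad), its underside 3 to 20 mm above the scanner's glass, its centre within 10 mm of the window's centre sideways, its long side within 0.12 rad (7 degrees) of the window's long side, nothing but the fingers carrying it; the button is up (z of carrier in the frame of window between 0.003 and 0.02 m and horizontal distance between carrier and window below 0.01 m and angle between the x axis of carrier and the x axis of window, either way round below 0.12 rad and angle between carrier's own z axis and vertical below 0.1 rad and contact force between carrier and scanner below 0.1 N and contact force between the fingers and carrier above 1 N and linear speed of carrier below 0.02 m/s and value of joint start below 0.0012 m); the arm keeps its last pose, push and grip.
It fails at once if the carrier touches the scanner (contact force between carrier and scanner above 0.5 N).
It fails at once if the carrier is tipped by more than about 17 degrees (angle between carrier's own z axis and vertical above 0.3 rad).
It fails at once if a bottle is shoved, tipped or lifted (15 mm or 0.2 rad) (distance of any of bottle_a_mid, bottle_b_mid, bottle_c_mid from where it was at the start of the episode above 0.015 m or angle between any of bottle_a_mid, bottle_b_mid, bottle_c_mid's own z axis and vertical above 0.2 rad).
It fails at once if the stack of dishes is moved by more than 15 mm (distance of dishes_mid from where it was at the start of the episode above 0.015 m).
It also fails if it takes over 64 s, if anything falls off the work surface, if the arm or the gripper's body presses on something with over 40 N, if the wrist force passes 120 N, or if a joint passes its speed limit or range.

## Working session

There is one attempt and no reset: what is moved stays moved. The work goes in short steps, Python scripts to look and compute and a shell command to move; the robot and the scene stay as the last step left them, time stands still between calls to the robot, and variables do not carry over. Pictures are saved under pics/ and viewed, at most 10 in all, crops included, and the job is handed in when it is done.

```bash
mkdir -p pics; cat > h.py <<'E'
import numpy as np, cv2
from workcell import bot
names=["carrier_mid","tray","window","start_top","rack","bottle_a_mid","dishes_mid","scanner","carrier"]
def save(f,n): cv2.imwrite('pics/'+n,cv2.cvtColor(f["img"],cv2.COLOR_RGB2BGR))
E
python3 - <<'E'
from h import *
s=bot.observe(); print(s, bot.tip_reach)
for c in ["top","scene"]:
    f=bot.grab_frame(c); save(f,c+'0.png')
    print(c,f["R"],f["t"],f["intrinsics"])
    for n in names:
        print(n,[(np.round(d["xyz"],3).tolist(),round(d["conf"],2)) for d in bot.spot_point(n,f)[:4]])
E
```

```text
{'clock': 0.0, 'qpos': array([ 1.22481726,  0.52199609, -0.03629383,  1.60003104,  0.02124287,
        1.02114673, -0.11277459]), 'qd': array([-9.45374359e-04, -4.09160221e-04, -5.24777298e-04,  8.10881333e-06,
       -3.08169230e-04, -1.65141261e-03,  5.93440770e-04]), 'joint_efforts': array([-1.62222937e-04, -9.27125287e+01,  1.97964147e+00, -3.69936812e+01,
        1.78117049e-02,  8.09679885e-03, -3.70414909e-05]), 'position': array([ 0.17005045, -0.60113191,  0.30332901]), 'tool_rot': array([-3.14040505e+00,  1.41312440e-04,  2.75788316e-01]), 'force': array([-0.29064409, -0.02746898, -0.88159626]), 'moment': array([-0.03439568, -0.00205236, -0.03304637]), 'finger_force': 0.0, 'grip_width': 0.08520035734945271} 0.0726
top [[-0.00723114 -0.99996215  0.00483759]
 [-0.99248918  0.00658614 -0.12215505]
 [ 0.12211857 -0.00568458 -0.99249924]] [0.08308055 0.59397547 1.17423119] [[580.16123893   0.         318.939887  ]
 [  0.         580.16123893 237.54344481]
 [  0.           0.           1.        ]]
carrier_mid [([0.572, 0.28, 0.047], 0.73), ([0.579, 0.466, 0.042], 0.63), ([0.576, 
[... 389 characters left out ...]
8976675]
 [-0.37560748  0.45490599 -0.80745251]] [-0.52802638 -0.22931801  1.36703769] [[540.30290472   0.         322.26174553]
 [  0.         540.30290472 238.92344986]
 [  0.           0.           1.        ]]
carrier_mid [([0.58, 0.47, 0.039], 0.73), ([0.573, 0.283, 0.043], 0.7), ([0.553, 0.027, -0.002], 0.64)]
tray [([0.577, 0.282, -0.004], 0.87)]
window [([0.569, -0.261, 0.07], 0.59)]
start_top [([0.452, -0.263, 0.07], 0.52)]
rack [([0.551, 0.026, -0.003], 0.68)]
bottle_a_mid [([0.443, 0.03, 0.066], 0.55)]
dishes_mid [([0.765, 0.058, 0.026], 0.72), ([0.541, 0.025, 0.066], 0.67)]
scanner [([0.565, -0.261, 0.005], 0.64)]
carrier [([0.57, 0.282, 0.005], 0.77), ([0.58, 0.466, 0.0], 0.66)]
```

View pics/top0.png

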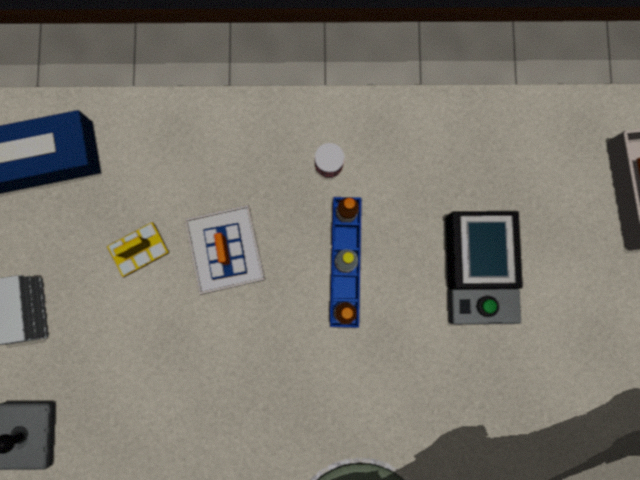

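View pics/scene0.png

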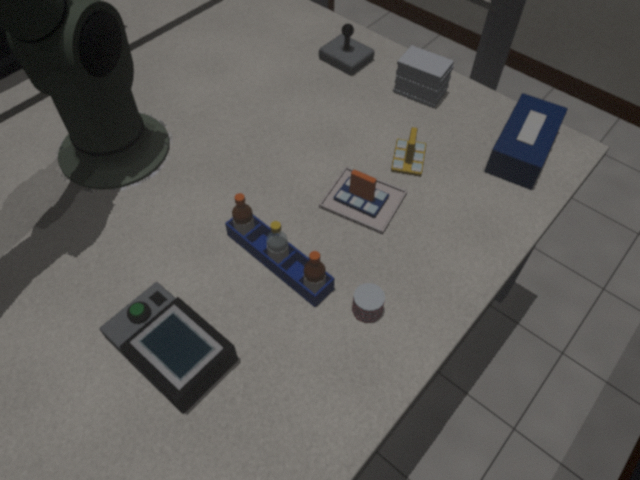

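Top view: the blue carrier with its orange handle sits in the white tray near px (224,247). The yellow look-alike is at (138,248), the rack bottles are at x≈346, the dishes at (329,158), the window at (488,248) and the green button at (488,306). The scene view agrees. Next I'll measure from both views.

```bash
cat >> h.py <<'E'
from scipy.spatial.transform import Rotation as Ro
def mask(img,lo,hi,near,rad):
    h=cv2.cvtColor(img,cv2.COLOR_RGB2HSV); m=cv2.inRange(h,np.array(lo),np.array(hi))
    k=np.zeros_like(m); cv2.circle(k,tuple(int(v) for v in near),int(rad),255,-1); return m&k
def PM(f):
    if "R" in f: R,t=np.array(f["R"]),np.array(f["t"])
    else:
        T=f["tool_from_camera"]; W=np.eye(4); W[:3,:3]=Ro.from_euler('xyz',f["rot"]).as_matrix(); W[:3,3]=f["pos"]
        M=np.linalg.inv(W@T); R,t=M[:3,:3],M[:3,3]
    return R,t,np.array(f["intrinsics"])
def wrist():
    s=bot.observe(); f=bot.grab_frame("wrist"); f["pos"],f["rot"]=s["position"],s["tool_rot"]; return f
def proj(f,X): R,t,K=PM(f); p=K@(R@np.array(X)+t); return p[:2]/p[2]
def onz(f,uv,z):
    R,t,K=PM(f); d=R.T@np.linalg.solve(K,[uv[0],uv[1],1]); c=-R.T@t; return c+d*(z-c[2])/d[2]
def tri(fs,uvs):
    A=[];b=[]
    for f,uv in zip(fs,uvs):
        R,t,K=PM(f); d=R.T@np.linalg.solve(K,[uv[0],uv[1],1]); d/=np.linalg.norm(d); c=-R.T@t; P=np.eye(3)-np.outer(d,d); A.append(P); b.append(P@c)
    return np.linalg.lstsq(np.vstack(A),np.hstack(b),rcond=None)[0]
def cen(m): M=cv2.moments(m,True); return np.array([M['m10'],M['m01']])/max(M['m00'],1)
def togo(X,yaw=None):
    s=bot.observe(); R=Ro.from_euler('xyz',s["tool_rot"]); print('at',s["position"].round(4),s["tool_rot"].round(4),'t',round(s["clock"],2))
    print('shift mm',(R.inv().apply(np.array(X)-s["position"])*1000).round(1))
    if yaw is not None: print('turn',(R.inv()*Ro.from_euler('xyz',[np.pi,0,yaw])).as_rotvec().round(4))
E
python3 - <<'E'
from h import *
a=bot.grab_frame("top"); b=bot.grab_frame("scene")
G=([40,80,40],[85,255,255]); O=([3,150,80],[15,255,255])
ga=cen(mask(a["img"],*G,(488,306),20)); gb=cen(mask(b["img"],*G,(139,312),20)); print('button',ga,gb,tri([a,b],[ga,gb]))
# window: dark teal inside white frame
for f,c in((a,(488,248)),(b,(177,345))):
    r=bot.trace("window",f); print(len(r))
    for d in r[:1]:
        p,w,an=cv2.minAreaRect(np.argwhere(d["region"])[:,::-1].astype(np.float32)); print(d["conf"],p,w,an)
    g=cv2.cvtColor(f["img"],cv2.COLOR_RGB2GRAY); h=cv2.cvtColor(f["img"],cv2.COLOR_RGB2HSV); print('hsv',h[c[1],c[0]])
    m=mask(f["img"],[85,60,20],[115,255,140],c,48); n,l,st,ce=cv2.connectedComponentsWithStats(m); i=l[c[1],c[0]]
    pts=np.argwhere(l==i)[:,::-1].astype(np.float32); W=np.array([onz(f,q,.07)[:2] for q in pts],np.float32); print('win',cen((l==i).astype(np.uint8)),cv2.minAreaRect(W),np.median(W,0))
for f,c in((a,(222,247)),(b,(363,186))):
    m=mask(f["img"],*O,c,28); pts=np.argwhere(m)[:,::-1].astype(np.float32); print('handle',cv2.minAreaRect(pts),len(pts))
w=wrist(); print(w["tool_from_camera"],w["intrinsics"])
togo([.451,-.2635,.20],0)
E
```

```text
button [489.53658537 305.94512195] [136.42553191 308.75177305] [ 0.45122573 -0.26194392  0.06268576]
1
0.91 (483.2960510253906, 266.8426208496094) (114.0643539428711, 75.17650604248047) 88.56790161132812
hsv [ 98 151  54]
win [487.46350365 249.02606882] ((0.565017580986023, -0.26193317770957947), (0.07413947582244873, 0.105890654027462), 89.62688446044922) [ 0.56470543 -0.26203322]
2
0.81 (170.25001525878906, 341.75) (120.20814514160156, 85.55992126464844) 45.0
hsv [101  74  48]
win [176.07875116 345.48369059] ((0.5697972178459167, -0.26123926043510437), (0.10653413087129593, 0.07338292896747589), 0.5035264492034912) [ 0.5715255  -0.26221436]
handle ((219.67567443847656, 247.5540771484375), (29.591815948486328, 8.055550575256348), 80.53767395019531) 227
handle ((363.0887451171875, 176.2869873046875), (23.76923370361328, 4.000000476837158), 22.61986541748047) 92
[[ 5.62754582e-04 -9.63467270e-01 -2.67825509e-01  6.87770406e-02]
 [ 9.99999427e-01  2.98429081e-04  1.02763777e-03  5.54101650e-04]
 [-9.10168432e-04 -2.67825934e-01  9.63466886e-01 -7.04312909e-02]
 [ 0.00000000e+00  0.00000000e+00  0.00000000e+00  1.00000000e+00]] [[373.40171039   0.         322.76576904]
 [  0.         373.40171039 236.29572   ]
 [  0.           0.           1.        ]]
at [ 0.1702 -0.6014  0.3039] [3.1416e+00 1.0000e-04 2.7580e-01] t 1.25
shift mm [ 362.2 -248.6  103.9]
turn [0.     0.     0.2758]
```

```bash
python3 -m jog '[[[45,-31,5,0,0,0,0],[45,-31,10,0,0,0,0],[45,-31,10,0,0,0,0],[45,-31,10,0,0,0,0],[45,-31,10,0,0,0,0]]]' 40
python3 -m jog '[[[45,-31,10,0,0,0,0],[45,-31,10,0,0,0,0],[45,-31,10,0,0,0,0],[0,0,5,0,0,0.14,0],[0,0,0,0,0,0.136,0]]]'
python3 - <<'E'
from h import *
w=wrist(); save(w,'w1.png'); np.set_printoptions(precision=4,suppress=True)
for n in("window","start_top"):
    for d in bot.spot_point(n,w)[:2]: print(n,d["xyz"],d["conf"])
print('expect button',proj(w,[.451,-.262,.063]),'win',proj(w,[.567,-.262,.07]))
togo([.451,-.262,.15],0)
E
```

```text
clock: 1.75
position: [0.3283, -0.4099, 0.2632]
tool_rot: [3.141, -0.0, 0.276]
force: [0.7, -0.6, -0.8]
grip_width: 0.0122
finger_force: 0.0
clock: 2.25
position: [0.4223, -0.2965, 0.2307]
tool_rot: [-3.141, 0.001, -0.003]
force: [-0.3, -0.3, -0.1]
grip_width: -0.0003
finger_force: 0.0
start_top [0.4537, -0.2622, 0.0725] 0.64
expect button [268.4567 197.4603] win [257.8171 -12.5777]
at [ 0.4217 -0.2978  0.2314] [3.1413 0.0001 0.0029] t 2.4
shift mm [ 29.4 -35.7  81.4]
turn [0.0003 0.0001 0.0029]
```

View pics/w1.png

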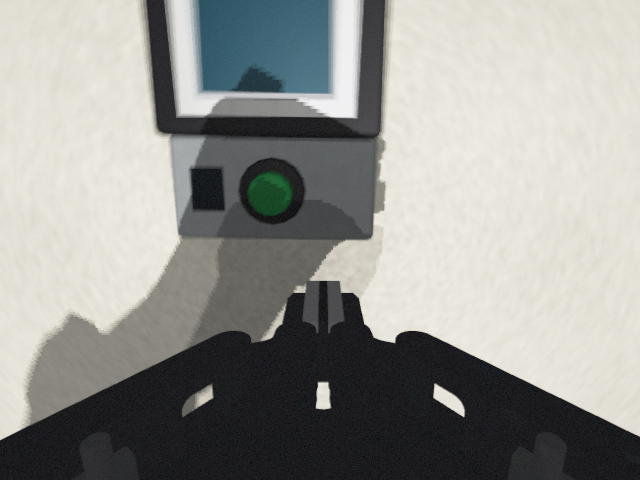

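The wrist view shows the button at px (270,193), within 2 mm of the prediction, with the window straight beyond it. Now I'll move above the button and press.

```bash
python3 -m jog '[[[31,-35.5,30,0,0,0.003,0],[0,0,40,0,0,0,0],[0,0,7,0,0,0,0],[0,0,0,0,0,0,0]]]'
python3 -m jog '[[[0,0,7,0,0,0,0],[0,0,3,0,0,0,0],[0,0,3,0,0,0,0],[0,0,0,0,0,0,0]]]'
```

```text
clock: 2.8
position: [0.4484, -0.2666, 0.1571]
tool_rot: [-3.141, 0.002, -0.002]
force: [-0.3, 0.9, 1.1]
grip_width: -0.0003
finger_force: 0.0
clock: 3.2
position: [0.4493, -0.2664, 0.1447]
tool_rot: [3.141, -0.0, -0.003]
force: [0.1, 0.8, -0.9]
grip_width: 0.0001
finger_force: 0.0
```

```bash
python3 -m jog '[[[3.5,-4,5,0,0,0,0],[0,0,3,0,0,0,0],[0,0,3,0,0,0,0],[0,0,0,0,0,0,0]]]'
```

```text
clock: 3.6
position: [0.4536, -0.2618, 0.1343]
tool_rot: [3.142, -0.001, -0.003]
force: [-1.9, 6.2, 25.5]
grip_width: -0.0001
finger_force: 12.2
```

```bash
python3 -m jog '[[[0,0,2,0,0,0,0],[0,0,2,0,0,0,0],[0,0,0,0,0,0,0]]]'
```

```text
clock: 3.9
position: [0.4538, -0.262, 0.1331]
tool_rot: [3.141, -0.003, -0.003]
force: [-18.5, 15.5, 93.0]
grip_width: -0.0001
finger_force: 46.4
```

The button has bottomed out at well over 5 N, so I'm releasing it now.

```bash
python3 -m jog '[[[0,0,-6,0,0,0,0],[0,0,-15,0,0,0,0],[0,0,-40,0,0,0,0],[35,0,-40,0,0,0,0.5],[45,0,-20,0,0,0,1]]]'
python3 - <<'E'
from h import *
np.set_printoptions(precision=4,suppress=True)
w=wrist(); save(w,'w2.png')
for n in("window","start_top","scanner"):
    for d in bot.spot_point(n,w)[:2]: print(n,d["xyz"],d["conf"])
togo([.575,.282,.30],0)
E
```

```text
clock: 4.4
position: [0.5309, -0.2633, 0.2515]
tool_rot: [3.14, -0.002, -0.005]
force: [1.8, -0.7, -1.0]
grip_width: 0.0282
finger_force: 0.0
window [0.5657, -0.2651, 0.074] 0.85
start_top [0.4542, -0.2591, 0.0746] 0.57
scanner [0.5683, -0.2577, 0.003] 0.63
at [ 0.5312 -0.262   0.2478] [-3.1416  0.0001 -0.0023] t 4.6
shift mm [  42.6 -544.1  -52.1]
turn [-0.      0.0001 -0.0023]
```

View pics/w2.png

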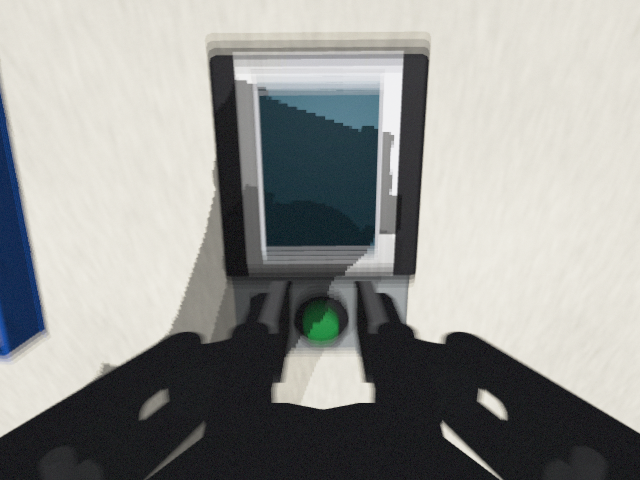

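The frame shows the glass at about px (260..380, 90..246) but it's motion-blurred, so I'll re-shoot at rest and fit it.

```bash
python3 - <<'E'
from h import *
np.set_printoptions(precision=4,suppress=True)
w=wrist(); a=bot.grab_frame("top"); b=bot.grab_frame("scene")
def quad(f,c,r,lo,hi):
    m=mask(f["img"],lo,hi,c,r); m=cv2.morphologyEx(m,cv2.MORPH_OPEN,np.ones((3,3))); n,l,st,_=cv2.connectedComponentsWithStats(m); i=1+st[1:,4].argmax()
    p=np.argwhere(l==i)[:,::-1].astype(np.float32); h=cv2.convexHull(p); e=.02*cv2.arcLength(h,True); q=cv2.approxPolyDP(h,e,True)[:,0]
    W=np.array([onz(f,x,.07)[:2] for x in p],np.float32); print(st[i],q.tolist()); r=cv2.minAreaRect(W); print(r); return q.mean(0)
lo,hi=[85,50,15],[115,255,170]
qs=[quad(w,(320,168),115,lo,hi),quad(a,(488,248),48,lo,hi),quad(b,(177,345),48,lo,hi)]
print(tri([w,a],qs[:2]),tri([w,b],[qs[0],qs[2]]),tri([w,a,b],qs))
save(w,'w3.png')
E
```

```text
[  262    96   121   166 18806] [[382.0, 96.0], [376.0, 260.0], [269.0, 260.0], [262.0, 96.0]]
((0.5675808191299438, -0.26226767897605896), (0.10917544364929199, 0.07551521807909012), 0.04302913695573807)
[ 470  223   35   34 1001] [[504.0, 248.0], [474.0, 256.0], [470.0, 247.0], [470.0, 223.0], [504.0, 223.0]]
((0.5842335224151611, -0.26236215233802795), (0.07095333933830261, 0.06745380908250809), 89.62672424316406)
[174 354  30  23 271] [[203.0, 354.0], [181.0, 376.0], [174.0, 372.0], [174.0, 369.0], [180.0, 362.0]]
((0.6120784878730774, -0.26944077014923096), (0.02220514416694641, 0.05618681386113167), 0.07019387185573578)
[ 0.5778 -0.258   0.0807] [ 0.5574 -0.2631 -0.0446] [ 0.5806 -0.2687  0.0213]
```

```bash
python3 -m jog '[[[0,-20,-40,0,0,0,1],[0,-48,-12,0,0,0,1],[0,-48,0,0,0,0,1],[0,-48,0,0,0,0,1],[0,-48,0,0,0,0,1]]]'
python3 -m jog '[[[0,-48,0,0,0,0,1],[0,-48,0,0,0,0,1],[0,-48,0,0,0,0,1],[0,-48,0,0,0,0,1],[0,-48,0,0,0,0,1]]]'
python3 -m jog '[[[0,-48,0,0,0,0,1],[0,-30,0,0,0,0,1],[0,0,0,0,0,0,1],[0,0,0,0,0,0,1]]]'
python3 - <<'E'
from h import *
np.set_printoptions(precision=4,suppress=True)
w=wrist(); save(w,'w4.png')
for n in("carrier_mid","carrier","tray"):
    for d in bot.spot_point(n,w)[:2]: print(n,d["xyz"],d["conf"])
togo([.575,.282,.30],0)
E
```

```text
clock: 5.25
position: [0.5304, -0.0491, 0.2999]
tool_rot: [3.141, 0.001, -0.004]
force: [0.7, -0.1, -0.1]
grip_width: 0.0855
finger_force: 0.0
clock: 5.75
position: [0.5315, 0.1908, 0.2997]
tool_rot: [3.141, 0.001, -0.004]
force: [0.7, -0.2, 0.4]
grip_width: 0.0854
finger_force: 0.0
clock: 6.15
position: [0.532, 0.2672, 0.2994]
tool_rot: [3.141, 0.001, -0.003]
force: [0.8, 0.1, 0.2]
grip_width: 0.0855
finger_force: 0.0
carrier_mid [0.5756, 0.464, 0.039] 0.97
carrier_mid [0.5742, 0.2808, 0.0448] 0.77
carrier [0.5727, 0.2763, 0.0029] 0.79
carrier [0.5783, 0.4651, -0.0017] 0.76
at [0.5328 0.2661 0.3002] [ 3.1411 -0.0001 -0.0051] t 6.35
shift mm [ 42.2 -16.1   0.2]
turn [ 0.0005 -0.0001 -0.0051]
```

View pics/w4.png

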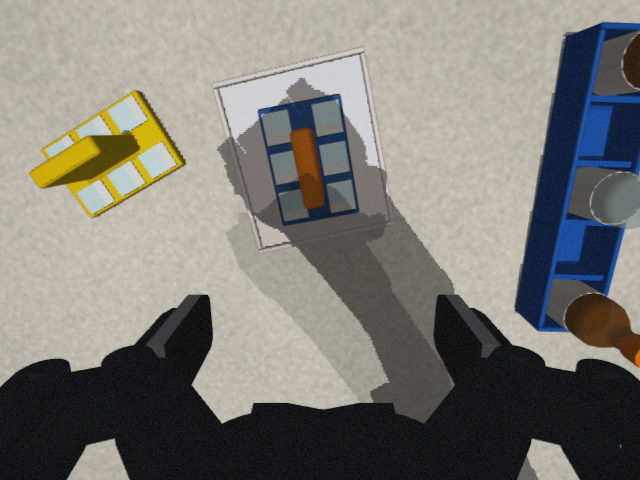

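The blue carrier is in the tray with plate corners near (258,110), (340,94), (358,211) and (284,224). The orange handle runs from (300,130) to (313,207), slightly rotated. I'll fit it here, then again from a second position.

```bash
cat >> h.py <<'E'
def handle(f,near,rad):
    m=mask(f["img"],[3,120,40],[16,255,255],near,rad); n,l,st,_=cv2.connectedComponentsWithStats(m); i=1+st[1:,4].argmax()
    return np.argwhere(l==i)[:,::-1].astype(np.float32)
E
python3 - <<'E'
from h import *
np.set_printoptions(precision=4,suppress=True)
w=wrist()
q=[onz(w,c,.017) for c in((258,110),(340,94),(358,211),(284,224))]; q=np.array(q)[:,:2]
print(q.mean(0)); print('edges',[np.linalg.norm(q[i]-q[i-1]).round(4) for i in range(4)])
for a,b in((3,0),(2,1)): d=q[b]-q[a]; print('yaw',np.arctan2(d[1],d[0]))
for a,b in((0,1),(3,2)): d=q[b]-q[a]; print('yaw y-edge',np.arctan2(d[0],-d[1]))
p=handle(w,(307,168),55); print(cv2.minAreaRect(p),len(p))
W=np.array([onz(w,x,.085)[:2] for x in p],np.float32); print(cv2.minAreaRect(W))
np.save('w_a.npy',np.array([w["pos"],w["rot"]])); print(cv2.minAreaRect(p)[0])
E
python3 -m jog '[[[40,-17,30,0,0,0,1],[0,0,40,0,0,0,1],[0,0,0,0,0,0,1],[0,0,0,0,0,0,1]]]'
python3 - <<'E'
from h import *
np.set_printoptions(precision=4,suppress=True)
w=wrist(); save(w,'w5.png')
print('pred mid',proj(w,[.575,.281,.085]))
for d in bot.spot_point("carrier_mid",w)[:2]: print(d["xyz"],d["conf"])
c=proj(w,[.575,.281,.085]); p=handle(w,c,70)
W=np.array([onz(w,x,.085)[:2] for x in p],np.float32); print(cv2.minAreaRect(p),cv2.minAreaRect(W))
E
```

```text
[0.5752 0.2768]
edges [np.float64(0.1073), np.float64(0.0747), np.float64(0.1076), np.float64(0.0729)]
yaw 0.18703970213971918
yaw 0.16996033813413183
yaw y-edge 0.17711653159162297
yaw y-edge 0.17300288014940546
((305.8478088378906, 169.31637573242188), (79.42919158935547, 23.111995697021484), 79.15969848632812) 1751
((0.574171245098114, 0.27789828181266785), (0.05929408594965935, 0.01742500811815262), 10.498290061950684)
(305.8478088378906, 169.31637573242188)
clock: 6.8
position: [0.5702, 0.283, 0.2322]
tool_rot: [3.141, 0.001, -0.004]
force: [-0.1, -0.0, 0.9]
grip_width: 0.0852
finger_force: 0.0
pred mid [325.0176 241.7731]
[0.5751, 0.4648, 0.0393] 0.95
[0.5765, 0.2788, 0.0461] 0.65
((326.66802978515625, 234.4240264892578), (106.61573791503906, 26.38560676574707), 79.69515228271484) ((0.5783612132072449, 0.27970781922340393), (0.066805399954319, 0.01576724462211132), 10.351543426513672)
```

View pics/w5.png

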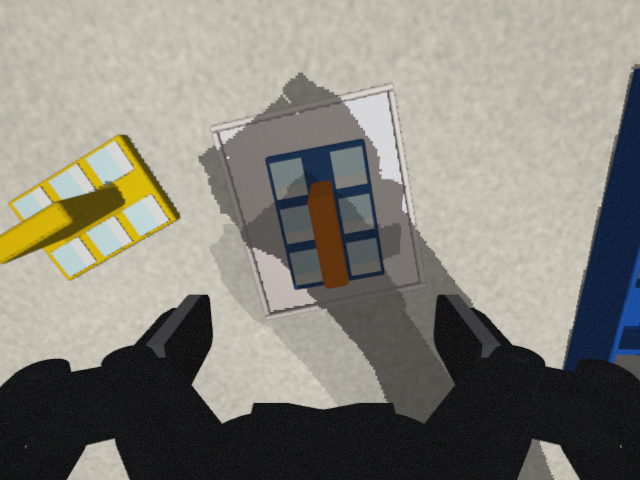

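Second view: plate corners near (266,156), (364,139), (383,272) and (296,289). I'll check the height by triangulation and then align.

```bash
python3 - <<'E'
from h import *
np.set_printoptions(precision=4,suppress=True)
w=wrist(); pr=np.load('w_a.npy'); v=dict(w); v["pos"],v["rot"]=pr
X=np.array([tri([v,w],[a,b]) for a,b in zip(((258,110),(340,94),(358,211),(284,224)),((266,156),(364,139),(383,272),(296,289)))])
print(X,X.mean(0))
q=np.array([onz(w,b,.017) for b in((266,156),(364,139),(383,272),(296,289))]); print(q.mean(0)); 
for a,b in((3,0),(2,1)): d=q[b]-q[a]; print('yaw',np.arctan2(d[1],d[0]))
print('handle top near end',tri([v,w],[(313,206),(337,286)]))
togo([.575,.2785,.17],.178)
E
```

```text
[[ 0.6223  0.3272 -0.0005]
 [ 0.6356  0.2497  0.0012]
 [ 0.5261  0.2313  0.0065]
 [ 0.5168  0.3041  0.0207]] [0.5752 0.2781 0.007 ]
[0.5758 0.2794 0.017 ]
yaw 0.18473277949936284
yaw 0.17216351464774934
handle top near end [0.5466 0.2736 0.0852]
at [0.5708 0.2836 0.234 ] [-3.1403 -0.0023 -0.0035] t 6.95
shift mm [ 4.1  5.2 64. ]
turn [-0.0011 -0.0024 -0.1815]
```

The handle top comes out at z = 0.085 and the centre at (0.575, 0.2785), both consistent with the text. Aligning.

```bash
python3 -m jog '[[[0,0,0,0,0,-0.1,1],[0,0,0,0,0,-0.082,1],[4.5,5,30,0,0,0,1],[0,0,20,0,0,0,1],[0,0,0,0,0,0,1]]]'
python3 - <<'E'
from h import *
togo([.575,.2785,.10],.178)
E
```

```text
clock: 7.45
position: [0.5752, 0.2789, 0.181]
tool_rot: [3.141, 0.002, 0.179]
force: [0.1, -0.9, 0.9]
grip_width: 0.0851
finger_force: 0.0
at [0.5752 0.2789 0.181 ] [3.1409e+00 1.8000e-03 1.7850e-01] t 7.45
shift mm [-0.1  0.3 81. ]
turn [0.0007 0.0018 0.0005]
```

```bash
python3 -m jog '[[[0,0,30,0,0,0,1],[0,0,30,0,0,0,1],[0,0,12,0,0,0,1],[0,0,9,0,0,0,1],[0,0,0,0,0,0,1]]]'
python3 -m jog '[[[0,0,0,0,0,0,0],[0,0,0,0,0,0,0],[0,0,0,0,0,0,0],[0,0,0,0,0,0,0],[0,0,0,0,0,0,0]]]' 50
```

```text
clock: 7.95
position: [0.5759, 0.2796, 0.1012]
tool_rot: [-3.141, -0.0, 0.179]
force: [0.3, -0.0, 0.9]
grip_width: 0.0852
finger_force: 0.0
clock: 8.45
position: [0.5758, 0.2795, 0.1011]
tool_rot: [-3.141, -0.0, 0.179]
force: [-3.3, -0.2, 5.4]
grip_width: 0.0154
finger_force: 48.9
```

```bash
python3 -m jog '[[[0,0,-15,0,0,0,0],[0,0,-30,0,0,0,0],[0,0,-40,0,0,0,0],[0,0,-40,0,0,0,0],[0,0,-40,0,0,0,0]]]'
python3 -m jog '[[[0,0,-25,0,0,0,0],[0,0,-10,0,0,0,0],[0,0,0,0,0,0,0]]]'
python3 - <<'E'
from h import *
a=bot.grab_frame("scene"); save(a,'s1.png')
for d in bot.spot_point("carrier",a)[:2]: print(d["xyz"],d["conf"])
togo([.567,-.262,.30],0)
E
```

```text
clock: 8.95
position: [0.5753, 0.2792, 0.2683]
tool_rot: [-3.141, -0.0, 0.179]
force: [0.8, -0.6, -2.3]
grip_width: 0.0155
finger_force: 49.1
clock: 9.25
position: [0.5758, 0.2795, 0.302]
tool_rot: [-3.141, -0.002, 0.179]
force: [1.2, -0.4, -3.3]
grip_width: 0.0152
finger_force: 49.2
[0.5763, 0.4657, -0.0032] 0.75
[0.5742, 0.2786, 0.2059] 0.74
at [0.5753 0.2792 0.2995] [3.141e+00 1.600e-03 1.789e-01] t 9.35
shift mm [-104.4  531.1   -0. ]
turn [0.0007 0.0016 0.1789]
```

View pics/s1.png

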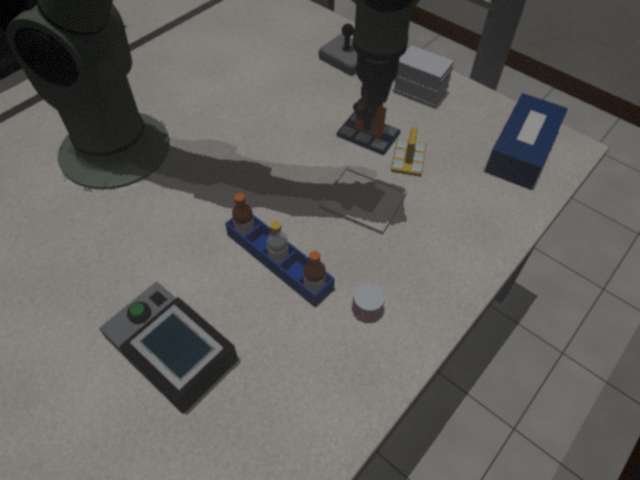

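The carrier (px 368,132) hangs level, with its underside at about 0.205, and the tray is empty. I'll square it up and carry it across the rack.

```bash
python3 -m jog '[[[0,0,0,0,0,0.06,0],[0,0,0,0,0,0.06,0],[0,0,0,0,0,0.059,0],[-4,15,0,0,0,0,0],[-4,30,0,0,0,0,0]]]'
python3 -m jog '[[[0,40,0,0,0,0,0],[0,40,0,0,0,0,0],[0,40,0,0,0,0,0],[0,40,0,0,0,0,0],[0,40,0,0,0,0,0]]]'
python3 -m jog '[[[0,40,0,0,0,0,0],[0,40,0,0,0,0,0],[0,40,0,0,0,0,0],[0,40,0,0,0,0,0],[0,40,0,0,0,0,0]]]'
python3 -m jog '[[[0,40,0,0,0,0,0],[0,30,0,0,0,0,0],[0,20,0,0,0,0,0],[0,5,0,0,0,0,0],[0,0,0,0,0,0,0]]]'
python3 - <<'E'
from h import *
togo([.5675,-.262,.30],0)
E
```

```text
clock: 9.85
position: [0.5665, 0.2353, 0.2988]
tool_rot: [3.141, 0.003, 0.004]
force: [0.9, -1.5, -2.9]
grip_width: 0.0158
finger_force: 49.2
clock: 10.35
position: [0.5666, 0.0321, 0.2996]
tool_rot: [3.141, 0.002, 0.001]
force: [1.5, 0.5, -2.7]
grip_width: 0.0152
finger_force: 49.2
clock: 10.85
position: [0.5664, -0.1676, 0.2995]
tool_rot: [-3.141, 0.002, 0.001]
force: [1.1, 0.5, -3.0]
grip_width: 0.0152
finger_force: 49.2
clock: 11.35
position: [0.5667, -0.2611, 0.2996]
tool_rot: [-3.141, 0.002, -0.001]
force: [-0.6, 1.3, -2.8]
grip_width: 0.0154
finger_force: 49.2
at [ 0.5667 -0.2611  0.2996] [-3.141e+00  1.800e-03 -9.000e-04] t 11.35
shift mm [ 0.8  0.9 -0.4]
turn [-0.0006  0.0018 -0.0009]
```

```bash
python3 -m jog '[[[0,0,30,0,0,0,0],[0,0,30,0,0,0,0],[0,0,25,0,0,0,0],[0,0,10,0,0,0,0],[0,0,0,0,0,0,0]]]'
python3 - <<'E'
from h import *
np.set_printoptions(precision=4,suppress=True)
w=wrist(); save(w,'w6.png'); a=bot.grab_frame("top"); b=bot.grab_frame("scene")
c=np.vstack([np.hstack([a["img"][150:370,420:560],b["img"][250:470,80:260]])]); cv2.imwrite('pics/c1.png',cv2.resize(c[:,:,::-1],None,fx=2,fy=2,interpolation=cv2.INTER_CUBIC))
for n,f in(("w",w),("top",a),("scene",b)):
  for k in("carrier","window"):
    for d in bot.spot_point(k,f)[:2]: print(n,k,d["xyz"],d["conf"])
togo([.5675,-.262,.177],0)
print('window corners proj',[proj(w,[.5675+sx*.058,-.262+sy*.041,.07]).round() for sx in(1,-1) for sy in(1,-1)])
E
```

```text
clock: 11.85
position: [0.5672, -0.2594, 0.2046]
tool_rot: [-3.14, 0.002, 0.001]
force: [0.3, -0.9, -1.3]
grip_width: 0.0157
finger_force: 49.2
w carrier [0.5648, -0.2627, 0.1076] 0.84
w window [0.5626, -0.2622, 0.1064] 0.31
top carrier [0.5652, -0.2603, 0.1124] 0.68
top carrier [0.5797, 0.466, 0.0018] 0.67
top window [0.5733, 0.2851, 0.0023] 0.24
scene carrier [0.5806, 0.4646, -0.0012] 0.95
scene carrier [0.5642, -0.2597, 0.1127] 0.86
scene window [0.5654, -0.2568, 0.0739] 0.61
at [ 0.5677 -0.2606  0.2062] [ 3.1414 -0.0006 -0.0003] t 12.3
shift mm [-0.2  1.4 29.2]
turn [ 0.0002 -0.0006 -0.0003]
window corners proj [array([251., 152.]), array([404., 153.]), array([260., 344.]), array([392., 344.])]
```

View pics/w6.png

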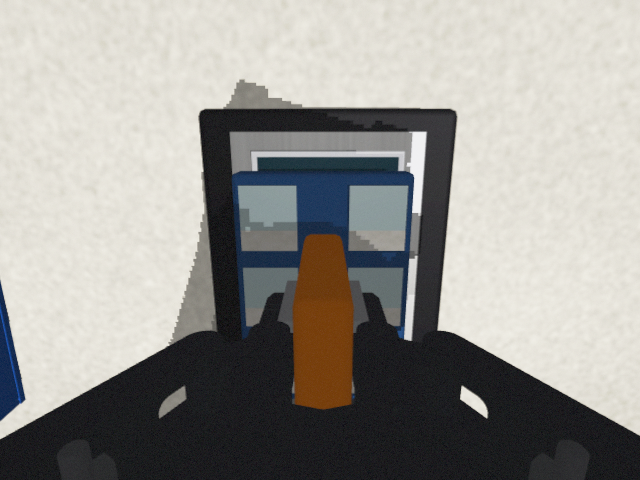

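View pics/c1.png

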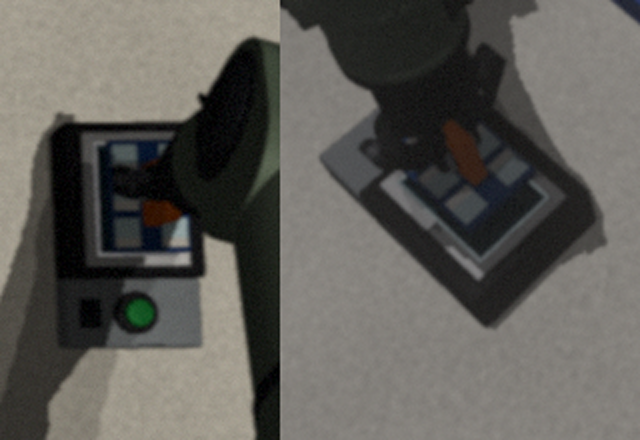

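The projected glass outline (251..404, row 152) matches the picture exactly. The carrier's far edge runs (234,172) to (414,172), squared with the window. I'll compute the offset of the carrier in the hand.

```bash
python3 - <<'E'
from h import *
np.set_printoptions(precision=4,suppress=True)
w=wrist()
for z in(.110,.122,.126): print(z,onz(w,(234,173),z),onz(w,(414,173),z))
togo([.5675,-.262,.177],0)
E
```

```text
0.11 [ 0.6194 -0.2218  0.11  ] [ 0.6194 -0.3014  0.11  ]
0.122 [ 0.6207 -0.2246  0.122 ] [ 0.6207 -0.2985  0.122 ]
0.126 [ 0.6211 -0.2255  0.126 ] [ 0.6211 -0.2975  0.126 ]
at [ 0.5677 -0.2606  0.206 ] [ 3.1414 -0.0005 -0.0003] t 12.35
shift mm [-0.2  1.4 29. ]
turn [ 0.0001 -0.0005 -0.0003]
```

```bash
python3 -m jog '[[[2,0.5,12,0,0,0,0],[0,0,8,0,0,0,0],[0,0,5,0,0,0,0],[0,0,2,0,0,0,0],[0,0,0,0,0,0,0]]]'
python3 -m jog '[[[0,0,0,0,0,0,0],[0,0,0,0,0,0,0],[0,0,0,0,0,0,0]]]'
python3 - <<'E'
from h import *
np.set_printoptions(precision=4,suppress=True)
w=wrist(); save(w,'w7.png'); b=bot.grab_frame("scene"); a=bot.grab_frame("top")
for n,f in(("w",w),("scene",b),("top",a)):
    for d in bot.spot_point("carrier",f)[:2]: print(n,d["xyz"],d["conf"])
togo([.5695,-.262,.178],0); s=bot.observe(); print(s["force"],s["qd"])
E
```

```text
clock: 12.85
position: [0.5695, -0.261, 0.1783]
tool_rot: [-3.141, 0.001, -0.0]
force: [0.8, 0.7, -2.3]
grip_width: 0.0152
finger_force: 49.2
clock: 13.15
position: [0.5697, -0.2611, 0.179]
tool_rot: [3.141, -0.0, -0.0]
force: [0.1, -0.4, -2.4]
grip_width: 0.0154
finger_force: 49.2
w [0.5704, -0.2632, 0.0792] 0.84
scene [0.5644, -0.2608, 0.0843] 0.65
scene [0.5786, 0.4688, -0.0012] 0.57
top [0.5682, -0.2609, 0.0855] 0.71
top [0.5782, 0.462, 0.0014] 0.62
at [ 0.5696 -0.261   0.1788] [-3.1416 -0.0001 -0.0002] t 13.45
shift mm [-0.1  1.   0.8]
turn [-0.     -0.0001 -0.0002]
[-0.569   0.1979 -1.9508] [-0.0008  0.0026  0.0004  0.0011  0.0011 -0.0006 -0.0028]
```

View pics/w7.png

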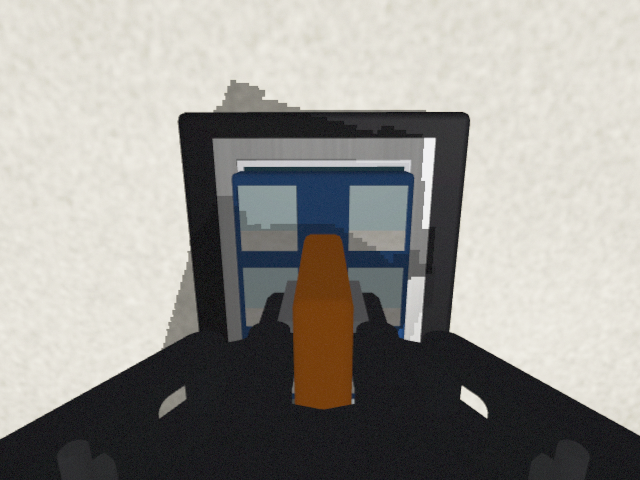

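The carrier (cols 234–414) is centred and squared over the glass (cols 236–411). Its underside is at about 0.082, roughly 1 cm above the glass. The wrist force shows only the carrier's weight, so nothing is touching.

```bash
python3 -c "
from workcell import bot
print(bot.job_done())"
```

```text
the job is handed in; nothing more can be done
None
```

I handed the job in with the blue carrier held level about 1 cm above the scanner's glass, centred and squared with it, after pressing and releasing the green start button; no verdict came back. The button press peaked at 93 N on the wrist, under the 120 N wrist limit but far above the 5 N needed.

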